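Reset the length stop of a herb slicer and feed the yam stick up to it

TASK

Set the herb slicer for longer pieces: pull up the knob of the length stop's spring plunger, move the stop away from the raised knife and let the plunger snap fully into the first hole it meets, without forcing the stop sideways against the pin. Then slide the dried yam stick forward along its trough, past the knife line, until its end gently touches the stop, and leave it lying there. Leave the mortar, jar and brush beside the slicer where they are.

Things in the scene. Friction and masses are not known exactly. Their poses are not given: they have to be found in the camera images.
- slicer: Steel lever slicer screwed to the bench. Origin at bench level in the vertical knife plane; y = feed direction (trough, knife, stop), z up. Baseplate x -130 to 130, y -240 to 190 mm, top z 24 mm. The raised knife stands on a post at x 80 to 140 mm and leans back to x 280 mm, z 410 mm, within 25 mm of the knife plane.
- feed_line (a point): Fixed point on the slicer at x 30, y 0, z 57 mm, axes as the slicer's: where the axis of a stick lying in the trough crosses the knife plane. The trough is a straight 90-degree V of sheet steel along y, from 230 to 10 mm before the knife; its inner apex is at z 40 mm, its rims at z 54 mm, 14 mm either side of the axis. The rest is open above z 80 mm.
- stop (a joint): Travel of the length stop along its rail, m: 0 = parked near the knife, grows in slicer +y to 0.095. Drags with about 1 N when free, 2 to 7 N with the pin riding on the hole plate; pin in a hole = locked, 0.75 mm play either way. Starts locked. The next hole, first in the adjustable strip ahead of the stop, is at 0.032 to 0.046 (not measured; the stop covers it): found by feel, the pin drops in. More holes each 0.025.
- plunger (a joint): Lift of the spring plunger (knob and pin), m: 0 = fully snapped in, 0.012 = pulled to its end stop. The 8 mm pin (nose tapered over its last 1.5 mm) is clear of the holes above 0.0075 and reads about 0.007 while riding on the plate. Spring and weight pull down with 4 N at 0, 6 N at 0.0075, 7 N at 0.012. Hole plate: plain and flat between the holes.
- knob_top (a point): Centre of the top of the plunger knob, 111 mm above the bench when snapped in; axes as the slicer's. Black plastic, upright, 28 mm diameter, 24 mm tall, on a thin neck 10 mm long over a 20 mm sleeve; below, the grey carriage of the stop (48 mm in x, 50 mm in y, top at z 67 mm). Rides with the stop on a rail at slicer x -55 mm.
- stop_face (a point): Centre of the stop's steel face plate (44 mm wide, z 38 to 80 mm), on the side towards the knife, on the trough's axis: 85 mm in slicer +x and 25 mm in -y from the knob's axis; axes as the slicer's. Moves with the stop.
- yam: Dried yam stick, pale tan, straight, 24 mm diameter, 160 mm long, flat-cut ends, about 85 g, lying loose in the trough; origin at its middle on its axis, its y axis along it, +y end towards the stop.
- yam_tip (a point): The stick's end towards the stop, on its axis.
- yam_tail (a point): The stick's other end, on its axis, which lies at z 57 mm, 3 mm above the trough's rims; the stick's top is at z 69 mm.
- mortar: Bystander: grey stone mortar with pestle, 104 mm wide, 85 mm tall, pestle to about 145 mm; origin under its middle. Leave alone.
- jar: Bystander: amber glass jar, 72 mm wide, 95 mm tall; origin under its middle. Leave alone.
- brush: Bystander: small wooden bench brush lying flat, 140 x 22 x 29 mm; origin under its middle. Leave alone.
There are look-alikes about, which are no part of the job. Leave any green or orange look-alike of the yam alone.

How it is judged (in metres and radians):
On the way, in this order (a step that is already met when the one before it is completed fails the run):
1. the plunger is pulled clear of the park hole and the stop moved off it (value of joint each of plunger, stop above 0.006 m), for 0.05 s.
2. the plunger has snapped fully into the first hole of the gauge strip (value of joint plunger below 0.0015 m and value of joint stop between 0.0305 and 0.0475 m), for 0.2 s.
At the end, for the whole second after the job is handed in: The plunger is fully down (within 1.5 mm) in the first hole of the gauge strip (stop travel 30.5 to 47.5 mm), and the yam stick lies at rest in the trough, on its axis within 4 mm, with its end against the stop's face (within 2.5 mm) (all of step 2 and y of yam_tip in the frame of stop_face between -0.0025 and 0.002 m and x of yam_tip in the frame of feed_line between -0.004 and 0.004 m and z of yam_tip in the frame of feed_line between -0.004 and 0.004 m and angle between the y axis of yam and the y axis of slicer, either way round below 0.05 rad and linear speed of yam below 0.01 m/s); the robot touches nothing.
It fails at once if the pin forced sideways against the side of a hole (over 20 N) (contact force between pin and anything else above 20 N).
It fails at once if the yam stick pressed harder than 15 N against the face plate of the stop (contact force between yam and stop_plate above 15 N).
It fails at once if a bystander pushed or knocked (distance of any of mortar, jar, brush from where it was at the start of the episode above 0.015 m).
It also fails if it takes over 64 s, if anything falls off the work surface, if the arm or the gripper's body presses on something with over 40 N, if the wrist force passes 120 N, or if a joint passes its speed limit or range.

ROBOT

A 6-joint arm with a two-finger parallel gripper is mounted at the origin on the work surface. World frame = base frame: x ahead of the robot, y to its left, z up, the work surface at z = 0. Lengths are in m, angles in degrees, forces in N, time in s.
With the tool pointing down it reaches from about 0.3 to 0.75 m from the base axis. Payload 8.5 kg.
Tool frame: the origin (TCP) lies between the finger pads; the fingertips stand env.finger_overhang ahead of it and the grasp point (between the pads) lies 2 mm behind it (env.finger_overhang is the distance from the TCP to the fingertips, in m); z points along the fingers, y is the line along which they close (so a half turn about z gives the same grasp; the last joint's range is limited). The gripper opens to 85 mm and grips with 20 to 120 N. Pads are 22 mm wide; open, the fingers measure 114 mm over their backs; the gripper's body (76 mm by 85 mm) begins 54 mm behind the grasp point. The pads swing forward as they close: fully open they stand 13 mm farther back than shut.
Start: joints at [-81.205, 21.807, 74.336, -0, 83.858, -12.336], TCP at [0.198, -0.513, 0.248] pointing down, gripper open.
Joint ranges: [-178.18, 178.18], [-50.72, 133.34], [12.68, 142.11], [-81.47, 261.47], [9.98, 163.14], [-165.26, 165.26]. Speed limits (degrees/s): [136.94, 136.94, 180, 180, 180, 180].

INTERFACE

Orientations are given as a 3x3 rotation matrix whose columns are the frame's x, y, z axes.
In Python, from rig import env gives the robot as it stands. The module is installed in compiled form; this text tells all that it offers.
- The arm moves only by the tool jog_arm, never from a script. Its arguments are lists of equal length, an entry for each row: "hand": the finger opening in m, from 0 to 0.0854; "travel": the shift along the world's x, y, z in m, a list of three; "yaw": the turn about the world's z in rad. A call has exactly 5 rows; each row shifts and turns the commanded pose from where the row before left it; what a row does not reach is not made up. A row lasts 1/8 s, in which the tool goes at most 62.5 mm and 10.7 degrees, less where a joint would pass 70% of its speed; a pose out of reach is approached as far as the arm can. A call is refused whole if a number of a shift passes 0.0625 or a number of a turn 0.188, either way. A call with a gripper value outside its range is refused whole. The fingers move at their own pace and stop on an object; "grip_force" is the grip in N (left out, the last holds). Time passes only in rows, so rows that do not move let the fingers close, or fill a call up. It gives the time, the measured TCP pose, the force, the opening and the grip force at its end, in the units of the state.
- env.observe(): the state, without advancing time (a new reading comes with each control period).
- env.get_image(name): name is "scene" or "top" or "wrist"; returns the picture (384x512x3 uint8, red, green, blue); there is no depth.
- env.calibration(name): a dict with "fx", "fy", "cx", "cy" (pixels), "position" and "rotation" of the camera in the world; the wrist camera has in their place "hand_eye" (4x4, takes a point from camera to tool coordinates, whose origin is the TCP and whose axes are the flange's). Camera axes: x right, y down, z forward; pixel columns grow to the right and rows downward; lengths in m; the calibration is good to about 2 mm. A picture is of the moment at which its call begins: read the wrist's pose just before it. calibration takes no time and is no camera call.
- env.close_job(): hands the job in; it is judged then, once.
The state is a dict: "time_s": time; "q": joint angles; "qvel": joint speeds; "joint_efforts": joint torques, N m; "position": TCP position; "tool_rot": TCP orientation; "ft_force": force on the tool from outside, world axes, zero at the start; "wrist_torque": the same for the moment, N m; "grip_width": finger opening in m; "gripper_force": force on a finger pad.
Only numpy, scipy, OpenCV 4.12 (cv2) and the standard library are available. Lean on these libraries where they do the work, as an engineer would, in place of code of your own. Each camera call takes 0.05 s, during which the arm holds its last target. There are 200 camera calls.

## Working session

There is one attempt and no reset: what is moved stays moved. The work goes in short steps, Python scripts to look and compute and a tool call to move; the robot and the scene stay as the last step left them, time stands still between calls to the robot, and variables do not carry over. Pictures are saved under pics/ and viewed, at most 10 in all, crops included, and the job is handed in when it is done.

Besides the shell and the picture viewer there is one more tool, called after "Request:" as name(argument=value, ...), one argument or row to a line, values as JSON. jog_arm: Moves the arm, as the interface text tells. Its arguments: {"type":"object","properties":{"hand":{"type":"array"},"travel":{"type":"array"},"yaw":{"type":"array"},"grip_force":{"type":"number"}},"required":["hand","travel","yaw"]}

```bash
mkdir -p pics
cat > h.py <<'E'
import numpy as np, cv2
from rig import env
def save(n,f):
    im=env.get_image(n); cv2.imwrite('pics/'+f,im[:,:,::-1]); return im
def cam(n):
    c=env.calibration(n)
    if 'hand_eye' in c:
        s=env.observe(); T=np.eye(4); T[:3,:3]=np.array(s['tool_rot']); T[:3,3]=s['position']
        M=T@np.array(c['hand_eye']); R,p=M[:3,:3],M[:3,3]
    else: R,p=np.array(c['rotation']),np.array(c['position'])
    return c,R,p
def ray(C,u,v,z):
    c,R,p=C; d=R@np.array([(u-c['cx'])/c['fx'],(v-c['cy'])/c['fy'],1]); return p+d*(z-p[2])/d[2]
def proj(C,P):
    c,R,p=C; q=R.T@(np.asarray(P)-p); return c['fx']*q[0]/q[2]+c['cx'],c['fy']*q[1]/q[2]+c['cy']
E
python3 - <<'E'
from h import *
a=save('scene','s0.png');b=save('top','t0.png')
print(env.finger_overhang,env.observe())
for n in('scene','top'):print(env.calibration(n))
E
```

```text
0.017 {'time_s': 0.1, 'q': array([-8.12084433e+01,  2.18383281e+01,  7.43827271e+01,  1.75192776e-04,
        8.38579222e+01, -1.23372714e+01]), 'qvel': array([ 0.02464299, -0.0967693 , -0.07775125, -0.0336572 , -0.07694359,
        0.10283358]), 'joint_efforts': array([ 4.44841571e-03, -4.49223053e+01, -2.31653935e+01, -1.17244490e-04,
        3.65006410e-03,  1.85590073e-05]), 'position': array([ 0.19820095, -0.51276784,  0.24774864]), 'tool_rot': array([[ 9.32772436e-01,  3.60465727e-01, -2.07672817e-04],
       [ 3.60465664e-01, -9.32771488e-01,  1.36268456e-03],
       [ 2.97489799e-04, -1.34593352e-03, -9.99999050e-01]]), 'ft_force': array([-0.84048423, -0.6843528 ,  0.33465194]), 'wrist_torque': array([-0.09090342, -0.04826897,  0.0196345 ]), 'gripper_force': 0.0, 'grip_width': 0.08564143791102524}
{'fx': 384.39228087575475, 'fy': 384.39228087575475, 'cx': 253.61552693838115, 'cy': 188.58566866633538, 'position': array([ 1.27340192, -0.07047035,  1.03720274]), 'rotation': array([[ 0.07609827,  0.77864746, -0.62282998],
       [ 0.99703901, -0.05249513,  0.0561915 ],
       [ 0.01105783, -0.62526186, -0.78033668]])}
{'fx': 383.04196485367925, 'fy': 383.04196485367925, 'cx': 249.26205533915174, 'cy': 188.80775878331215, 'position': array([0.38335801, 0.00722739, 1.24184917]), 'rotation': array([[ 0.02186901, -0.99407868,  0.10643928],
       [-0.99972464, -0.02264997, -0.00613372],
       [ 0.00850824, -0.10627583, -0.99430029]])}
```

View pics/s0.png

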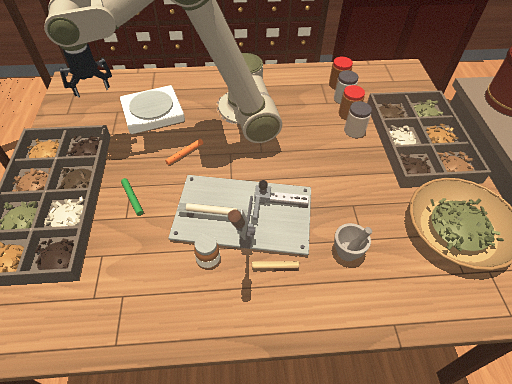

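View pics/t0.png

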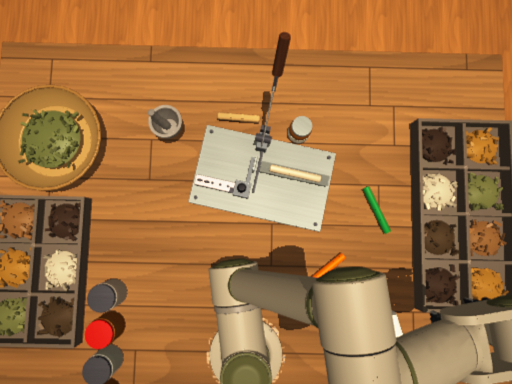

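The top view shows the slicer plate at about (262,178), the black knob at (241,187), the pale stick in the trough at (293,172), the raised knife lever at (270,100), the mortar at (165,122) and the jar at (300,128).

Things that could be taken for the yam are the tan stick in the trough (293,172), the tan brush (238,118), the green stick (376,209) and the orange stick (328,265). I choose the one in the trough and will check it in a close crop.

Run:
```python
from h import *
b=cv2.imread('pics/t0.png')[110:245,175:350]
cv2.imwrite('pics/t0c.png',cv2.resize(b,None,fx=4.5,fy=4.4,interpolation=cv2.INTER_CUBIC)[:600,:800])
C=cam('top')
pts=[(208,127),(335,153),(321,230),(190,201)]
W=np.array([ray(C,*p,.024) for p in pts]);print(W.round(4))
h=cv2.cvtColor(cv2.imread('pics/t0.png'),cv2.COLOR_BGR2HSV)
m=((h[:,:,2]<60)).astype('uint8');m[:,:225]=0;m[:,257:]=0;m[:175]=0;m[200:]=0
ys,xs=np.nonzero(m);print('knob px',xs.mean(),ys.mean(),len(xs),ray(C,xs.mean(),ys.mean(),.108))
```

```text
[[ 0.7127  0.1382  0.024 ]
 [ 0.6366 -0.2751  0.024 ]
 [ 0.3878 -0.2302  0.024 ]
 [ 0.4704  0.1874  0.024 ]]
knob px 240.775 187.525 40 [0.50800062 0.02558213 0.108     ]
```

View pics/t0c.png

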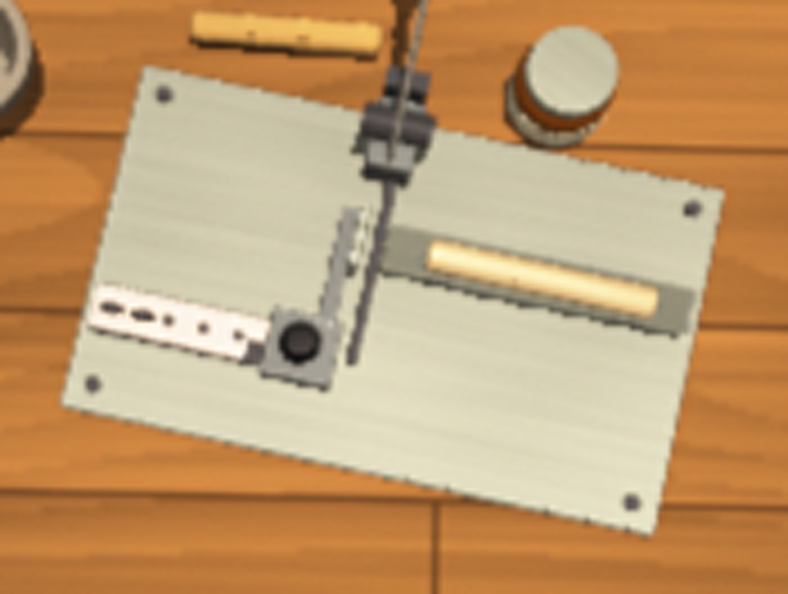

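The crop confirms the choice: a pale, straight stick with flat ends lies in the grey trough. The black knob sits on the grey carriage, and the white gauge strip with its holes is to the left.

Run:
```python
from h import *
C=cam('top')
px=lambda u,v:(u/4.5+175,v/4.4+110)
cr=[(143,67),(723,188),(654,534),(62,405)]
W=np.array([ray(C,*px(*p),.024)[:2] for p in cr])
S=np.array([(130,190),(130,-240),(-130,-240),(-130,190)])/1000
a=S-S.mean(0);b=W-W.mean(0);th=np.arctan2((a[:,0]*b[:,1]-a[:,1]*b[:,0]).sum(),(a*b).sum())
R=np.array([[np.cos(th),-np.sin(th)],[np.sin(th),np.cos(th)]]);t=W.mean(0)-R@S.mean(0)
print('th',np.degrees(th),'t',t,'res',(W-S@R.T-t).round(4).tolist())
np.savez('sl.npz',R=R,t=t)
inv=lambda P:(R.T@(P[:2]-t)*1000).round(1)
for n,p,z in [('knob',(300,341),.111),('tail',(658,300),.06),('tip',(428,253),.06),('h1',(240,336),.045),('h2',(203,328),.045),('h3',(168,320),.045),('ledger end',(352,360),.05)]:
    w=ray(C,*px(*p),z);print(n,w.round(4),inv(w))
```

```text
th -11.060679998222998 t [ 0.55640119 -0.01842985] res [[-0.0019, -0.0007], [-0.0004, 0.0016], [0.0007, 0.0009], [0.0017, -0.0018]]
knob [0.5078 0.0229 0.111 ] [-55.6  31.2]
tail [ 0.5483 -0.2236  0.06  ] [  31.4 -202.9]
tip [ 0.5783 -0.0637  0.06  ] [ 30.1 -40.2]
h1 [0.5177 0.0658 0.045 ] [-54.1  75.2]
h2 [0.5229 0.0918 0.045 ] [-54.1 101.7]
h3 [0.5281 0.1164 0.045 ] [-53.7 126.9]
ledger end [ 0.5018 -0.0127  0.05  ] [-54.7  -4.9]
```

Request:
jog_arm(
  hand=[0.06,0.06,0.06,0.06,0.06],
  travel=[
    [0.055,0.0625,0],
    [0.055,0.0625,0],
    [0.055,0.0625,0],
    [0.055,0.0625,0],
    [0.05,0.0625,0],
  ],
  yaw=[-0.11,-0.11,-0.11,-0.11,-0.11],
)

```text
time_s: 0.72
position: [0.4035, -0.2748, 0.2482]
tool_rot: [[0.983, -0.184, -0.0], [-0.184, -0.983, 0.0], [-0.0, -0.0, -1.0]]
ft_force: [1.0, -1.1, 0.5]
grip_width: 0.0598
gripper_force: 0.0
```

Request:
jog_arm(
  hand=[0.06,0.06,0.06,0.06,0.06],
  travel=[
    [0.02,0.055,0],
    [0.02,0.055,0],
    [0.02,0.055,0],
    [0.02,0.055,0],
    [0.0,0.0,0],
  ],
  yaw=[-0.008,0,0,0,0],
)

```text
time_s: 1.35
position: [0.4829, -0.0532, 0.2481]
tool_rot: [[0.983, -0.183, -0.0], [-0.183, -0.983, 0.001], [-0.001, -0.001, -1.0]]
ft_force: [-0.2, -0.0, 0.6]
grip_width: 0.0602
gripper_force: 0.0
```

Run:
```python
from h import *
C=cam('wrist');save('wrist','w1.png');print(env.observe()['position'],C[2])
```

```text
[ 0.48258046 -0.0550746   0.2480378 ] [ 0.56465164 -0.06834971  0.37433377]
```

View pics/w1.png

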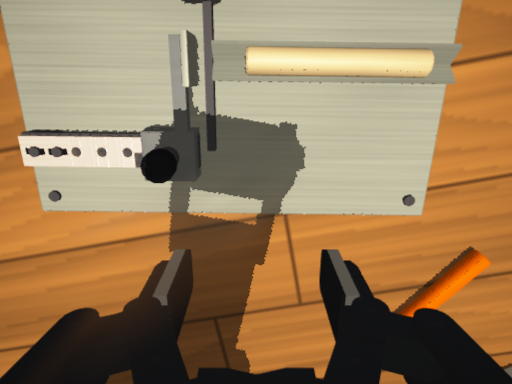

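The wrist view shows the knob top at about (160,164), strip holes at (127,153), (102,152) and (76,152), and the yam lying from (246,61) to (433,63).

Run:
```python
from h import *
C=cam('wrist');d=np.load('sl.npz');R,t=d['R'],d['t']
im=cv2.imread('pics/w1.png');g=im.max(2)
m=(g<28).astype('uint8');m[:140]=0;m[190:]=0;m[:,:130]=0;m[:,195:]=0
cs,_=cv2.findContours(m,0,1);c=max(cs,key=cv2.contourArea);print(cv2.minEnclosingCircle(c),cv2.boundingRect(c))
inv=lambda P:(R.T@(P[:2]-t)*1000).round(1)
for n,p,z in [('knob',(159,165),.111),('h1',(127,153),.045),('h2',(102,152),.045),('h3',(76,152),.045),('car-y',(200,150),.067),('strip end',(20,150),.045),('tip',(246,61),.06),('tail',(433,63),.06),('screw',(55,196),.024),('screw2',(408,200),.024),('faceL',(181,60),.08),('faceR',(190,60),.08),('knife',(210,100),.05)]:
    w=ray(C,*p,z);print(n,w.round(4),inv(w))
```

```text
((158.8103485107422, 164.8103485107422), 17.850130081176758) (141, 149, 36, 34)
knob [0.5115 0.0194 0.111 ] [-51.4  28.5]
h1 [0.516  0.0698 0.045 ] [-56.6  78.9]
h2 [0.5215 0.094  0.045 ] [-55.8 103.7]
h3 [0.5263 0.1195 0.045 ] [-56.  129.6]
car-y [ 0.5095 -0.0071  0.067 ] [-48.2   2.1]
strip end [0.5385 0.1736 0.045 ] [-54.5 185.1]
tip [ 0.5776 -0.0638  0.06  ] [ 29.5 -40.5]
tail [ 0.5459 -0.2242  0.06  ] [  29.2 -204. ]
screw [0.481  0.1722 0.024 ] [-110.6  172.7]
screw2 [ 0.4043 -0.2126  0.024 ] [-112.  -219.7]
faceL [ 0.5872 -0.0122  0.08  ] [29.1 12. ]
faceR [ 0.5859 -0.0194  0.08  ] [29.1  4.7]
knife [ 0.5508 -0.024   0.05  ] [-4.4 -6.5]
```

```bash
python3 -c "
from h import *
s=env.observe();print(s['q'].round(1),s['position'],s['time_s'])"
```

```text
[-20.5  15.4  84.1  -0.   80.5  80.1] [ 0.48258046 -0.0550746   0.2480378 ] 1.4
```

Request:
jog_arm(
  hand=[0.06,0.06,0.06,0.06,0.06],
  travel=[
    [0.005,0.015,0],
    [0.005,0.015,0],
    [0.005,0.015,0],
    [0.005,0.015,0],
    [0.0055,0.0165,0],
  ],
  yaw=[0.156,0.156,0.156,0.156,0.156],
)

```text
time_s: 2.02
position: [0.508, 0.0189, 0.2481]
tool_rot: [[0.829, 0.559, -0.001], [0.559, -0.829, -0.0], [-0.001, -0.0, -1.0]]
ft_force: [0.5, -1.0, 1.3]
grip_width: 0.06
gripper_force: 0.0
```

Request:
jog_arm(
  hand=[0.06,0.06,0.06,0.06,0.06],
  travel=[
    [0,0,-0.02],
    [0,0,-0.02],
    [0,0,-0.02],
    [0,0,-0.02],
    [0,0,-0.015],
  ],
  yaw=[0.156,0.156,0.156,0.156,0.156],
)

```text
time_s: 2.65
position: [0.5077, 0.0184, 0.1523]
tool_rot: [[0.196, 0.981, -0.001], [0.981, -0.196, -0.0], [-0.0, -0.001, -1.0]]
ft_force: [0.7, 0.0, -0.1]
grip_width: 0.0602
gripper_force: 0.0
```

Request:
jog_arm(
  hand=[0.05,0.05,0.05,0.05,0.05],
  travel=[
    [0,0,0],
    [0,0,0],
    [0,0,0],
    [0,0,0],
    [0,0,0],
  ],
  yaw=[0,0,0,0,0],
)

```text
time_s: 3.28
position: [0.508, 0.02, 0.1535]
tool_rot: [[0.199, 0.98, 0.0], [0.98, -0.199, -0.0], [-0.0, 0.0, -1.0]]
ft_force: [0.4, 0.1, -0.6]
grip_width: 0.0497
gripper_force: 0.0
```

Run:
```python
from h import *
C=cam('wrist');im=save('wrist','w2.png')
s=env.observe();d=np.load('sl.npz');R,t=d['R'],d['t']
print(s['position'],R.T@(s['position'][:2]-t))
```

```text
[0.50799129 0.02001563 0.15346965] [-0.05488637  0.02844397]
```

View pics/w2.png

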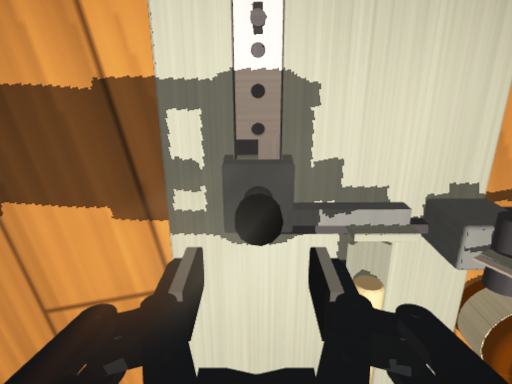

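The knob top is at about (259,220), centred between the fingers in x. Strip holes show at (258,129), (258,91) and (258,49), and a dark tab at (247,147).

Run:
```python
from h import *
C=cam('wrist');d=np.load('sl.npz');R,t=d['R'],d['t']
im=cv2.imread('pics/w2.png');g=im.max(2)
print('col',g[170:250:3,258],'row',g[222,225:295:3])
inv=lambda P:(R.T@(P[:2]-t)*1000).round(1)
print('cam',inv(C[2]))
for n,p,z in [('knob botedge',(258,244),.111),('knob L',(235,220),.111),('knob R',(283,220),.111),('h1',(258,129),.045),('h2',(258,91),.045),('h3',(258,49),.045),('car+y',(258,156),.067),('carx-',(222,158),.067),('carx+',(294,158),.067)]:
    print(n,inv(ray(C,*p,z)))
for z in(.03,.04,.05,.06): print(z,inv(ray(C,258,129,z)),inv(ray(C,258,91,z)),inv(ray(C,258,49,z)))
```

```text
col [ 77  77  77  76  76  71  51  55  39  37  37  38  40  42  43  44  45  45
  44  43  40  39  37  36  34 120 229] row [87 87 86 77 51 51 50 50 49 49 48 45 42 38 34 31 29 26 23 21 75 74 75 75]
cam [-55.3 112.7]
knob botedge [-54.8  23.6]
knob L [-67.4  38.3]
knob R [-41.1  38.2]
h1 [-54.3  78. ]
h2 [-54.2 103.4]
h3 [-54.1 129.3]
car+y [-54.5  63.9]
carx- [-77.8  62.8]
carx+ [-31.1  62.5]
0.03 [-54.2  75.8] [-54.1 102.8] [-54.  130.4]
0.04 [-54.3  77.3] [-54.2 103.2] [-54.1 129.7]
0.05 [-54.3  78.8] [-54.2 103.6] [-54.1 129. ]
0.06 [-54.4  80.3] [-54.3 104. ] [-54.2 128.3]
```

Request:
jog_arm(
  hand=[0.05,0.05,0.05,0.05,0.05],
  travel=[
    [0.0012,0.0047,0],
    [0.0012,0.0046,-0.008],
    [0,0,-0.018],
    [0,0,-0.018],
    [0,0,-0.0125],
  ],
  yaw=[0,0,0,0,0],
)

```text
time_s: 3.95
position: [0.5101, 0.0296, 0.0956]
tool_rot: [[0.198, 0.98, -0.001], [0.98, -0.198, 0.0], [-0.0, -0.001, -1.0]]
ft_force: [0.1, 0.5, -0.1]
grip_width: 0.0503
gripper_force: 0.0
```

Request:
jog_arm(
  hand=[0.04,0.035,0.03,0.024,0.022],
  travel=[
    [0,0,0],
    [0,0,0],
    [0,0,0],
    [0,0,0],
    [0,0,0],
  ],
  yaw=[0,0,0,0,0],
  grip_force=25,
)

```text
time_s: 4.58
position: [0.5112, 0.0291, 0.0976]
tool_rot: [[0.199, 0.98, 0.003], [0.98, -0.199, -0.0], [0.0, 0.003, -1.0]]
ft_force: [3.4, 0.9, 3.8]
grip_width: 0.0273
gripper_force: 25.7
```

Run:
```python
from h import *
im=save('wrist','w3.png');s=env.observe();print(s['position'],s['ft_force'],s['grip_width'],s['gripper_force'])
```

```text
[0.51123899 0.02911001 0.09751664] [ 4.66932764 -0.56694807  5.72604499] 0.027434972216739364 25.746330320835114
```

View pics/w3.png

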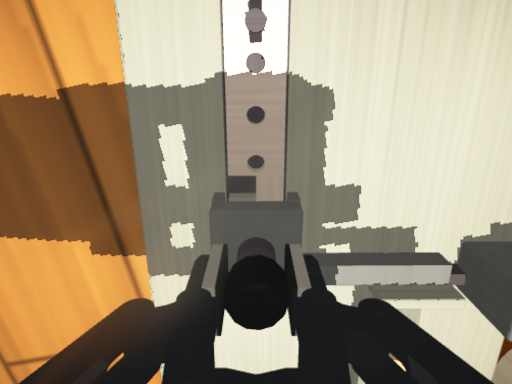

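The knob (256,292) is held between the two pads, with an opening of 27 mm. Next I lift it.

Request:
jog_arm(
  hand=[0.022,0.022,0.022,0.022,0.022],
  travel=[
    [0,0,0.003],
    [0,0,0.003],
    [0,0,0.002],
    [0,0,0.002],
    [0,0,0],
  ],
  yaw=[0,0,0,0,0],
  grip_force=35,
)

```text
time_s: 5.25
position: [0.5111, 0.0291, 0.1066]
tool_rot: [[0.199, 0.98, 0.002], [0.98, -0.199, -0.0], [0.0, 0.002, -1.0]]
ft_force: [7.5, -0.5, -5.9]
grip_width: 0.0269
gripper_force: 34.8
```

Request:
jog_arm(
  hand=[0.022,0.022,0.022,0.022,0.022],
  travel=[
    [0,0,0.001],
    [0.0001,0.0005,0],
    [0.0001,0.0005,0],
    [0.0001,0.0005,0],
    [0,0,0],
  ],
  yaw=[0,0,0,0,0],
)

```text
time_s: 5.88
position: [0.5114, 0.0304, 0.1074]
tool_rot: [[0.199, 0.98, 0.001], [0.98, -0.199, -0.001], [-0.0, 0.001, -1.0]]
ft_force: [7.5, -2.3, -5.8]
grip_width: 0.0271
gripper_force: 34.8
```

Request:
jog_arm(
  hand=[0.022,0.022,0.022,0.022,0.022],
  travel=[
    [0.0002,0.001,0],
    [0.0002,0.001,0],
    [0.0002,0.001,0],
    [0.0002,0.001,0],
    [0,0,0],
  ],
  yaw=[0,0,0,0,0],
)

```text
time_s: 6.5
position: [0.5122, 0.0345, 0.1074]
tool_rot: [[0.199, 0.98, 0.001], [0.98, -0.199, -0.0], [-0.0, 0.001, -1.0]]
ft_force: [7.3, -1.1, -5.6]
grip_width: 0.0268
gripper_force: 34.8
```

Request:
jog_arm(
  hand=[0.022,0.022,0.022,0.022,0.022],
  travel=[
    [0.001,0.005,0],
    [0.001,0.005,0],
    [0.001,0.005,0],
    [0.001,0.005,0],
    [0,0,0],
  ],
  yaw=[0,0,0,0,0],
)

```text
time_s: 7.12
position: [0.5163, 0.0548, 0.1074]
tool_rot: [[0.199, 0.98, 0.001], [0.98, -0.199, -0.0], [0.0, 0.001, -1.0]]
ft_force: [9.0, -0.4, -5.6]
grip_width: 0.0269
gripper_force: 34.9
```

Run:
```python
from h import *
C=cam('wrist');im=save('wrist','w4.png');s=env.observe();print(s['position'],s['ft_force'],s['grip_width'],s['time_s'])
```

```text
[0.51625383 0.05471887 0.10738488] [ 8.73533957 -1.18804154 -5.63052911] 0.02756253178136866 7.175
```

View pics/w4.png

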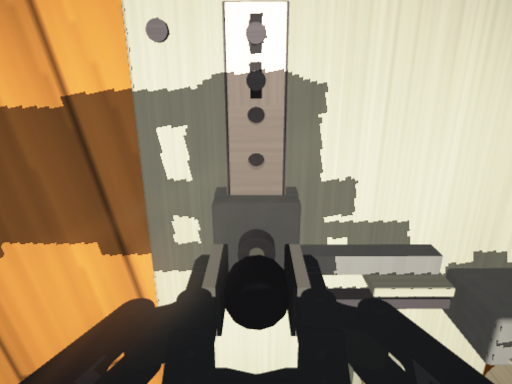

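Request:
jog_arm(
  hand=[0.022,0.022,0.022,0.022,0.022],
  travel=[
    [0.0005,0.0025,0],
    [0.0005,0.0025,0],
    [0,0,0],
    [0,0,-0.001],
    [0,0,-0.001],
  ],
  yaw=[0,0,0,0,0],
)

```text
time_s: 7.8
position: [0.5172, 0.0596, 0.1054]
tool_rot: [[0.199, 0.98, 0.001], [0.98, -0.199, -0.0], [0.0, 0.001, -1.0]]
ft_force: [7.5, -0.0, -4.8]
grip_width: 0.0269
gripper_force: 34.9
```

Request:
jog_arm(
  hand=[0.03,0.04,0.05,0.06,0.06],
  travel=[
    [0,0,0],
    [0,0,0],
    [0,0,0],
    [0,0,0],
    [0,0,0.01],
  ],
  yaw=[0,0,0,0,0],
)

```text
time_s: 8.43
position: [0.516, 0.0598, 0.1157]
tool_rot: [[0.199, 0.98, -0.002], [0.98, -0.199, 0.0], [-0.0, -0.002, -1.0]]
ft_force: [0.3, -0.1, -0.2]
grip_width: 0.0599
gripper_force: 0.0
```

Request:
jog_arm(
  hand=[0.064,0.064,0.064,0.064,0.064],
  travel=[
    [0,0,0.02],
    [0,0,0.02],
    [0,0,0],
    [0,0,0],
    [0,0,0],
  ],
  yaw=[0,-0.1,-0.187,-0.187,-0.187],
)

```text
time_s: 9.05
position: [0.5165, 0.0598, 0.1566]
tool_rot: [[0.762, 0.647, 0.001], [0.647, -0.762, -0.0], [0.0, 0.0, -1.0]]
ft_force: [-0.6, 0.2, 0.1]
grip_width: 0.0642
gripper_force: 0.0
```

Request:
jog_arm(
  hand=[0.064,0.064,0.064,0.064,0.064],
  travel=[
    [0,0,0],
    [0,0,0],
    [0,0,0],
    [0,0,0],
    [0,0,0],
  ],
  yaw=[-0.18,-0.18,-0.18,-0.18,-0.18],
)

```text
time_s: 9.68
position: [0.5165, 0.0598, 0.1565]
tool_rot: [[0.981, -0.195, 0.001], [-0.195, -0.981, -0.0], [0.001, -0.0, -1.0]]
ft_force: [-0.3, 0.5, 0.4]
grip_width: 0.0644
gripper_force: 0.0
```

Run:
```python
from h import *
C=cam('wrist');im=save('wrist','w5.png');s=env.observe();print(s['position'],s['tool_rot'][:,0],s['ft_force'],s['grip_width'],s['time_s'])
```

```text
[0.51649823 0.05980591 0.15653865] [ 9.79417002e-01 -2.01846361e-01  6.18188835e-04] [-0.26868202 -0.58021993 -0.38083783] 0.06383306428708231 9.725
```

View pics/w5.png

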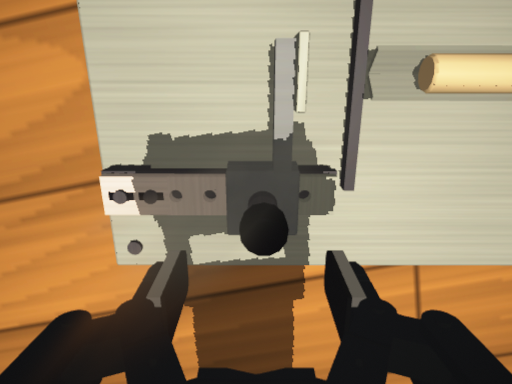

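The knob is at (263,230), midway between the fingers. The park hole shows at (303,195), strip holes at (210,195) and (177,195), and the knife edge at (350,100) with the yam tip at (428,72).

Run:
```python
from h import *
C=cam('wrist');d=np.load('sl.npz');R,t=d['R'],d['t']
inv=lambda P:(R.T@(P[:2]-t)*1000).round(1)
im=cv2.imread('pics/w5.png').max(2)
for r in(193,195,197): print(im[r,170:220].tolist(),im[r,292:316].tolist())
for z in(.04,.05,.055,.06):print(z,[inv(ray(C,u,195,z)) for u in(303,210,177,151)])
print('tcp',inv(env.observe()['position']),'knob',inv(ray(C,263,229,.118)),'car-+y',inv(ray(C,299,162,.067)),inv(ray(C,227,162,.067)), 'face',inv(ray(C,302,110,.08)),inv(ray(C,297,100,.08)),inv(ray(C,309,100,.08)),'yamtip',inv(ray(C,423,75,.057)))
```

```text
[115, 101, 76, 64, 64, 65, 64, 64, 64, 63, 70, 109, 125, 128, 129, 129, 129, 129, 129, 129, 128, 128, 128, 127, 127, 128, 130, 131, 130, 127, 125, 125, 127, 124, 102, 70, 58, 58, 57, 58, 57, 56, 54, 54, 63, 99, 120, 126, 127, 127] [71, 71, 70, 70, 70, 69, 66, 55, 47, 45, 46, 45, 45, 45, 44, 44, 48, 71, 84, 91, 95, 94, 93, 92]
[115, 116, 94, 71, 66, 66, 65, 65, 65, 64, 64, 77, 115, 128, 128, 129, 129, 129, 129, 129, 128, 128, 127, 127, 127, 128, 130, 131, 130, 127, 125, 126, 127, 117, 111, 89, 65, 58, 58, 58, 57, 57, 56, 55, 54, 64, 109, 127, 127, 128] [70, 70, 70, 70, 70, 70, 63, 51, 47, 46, 46, 45, 45, 44, 45, 45, 65, 78, 83, 90, 95, 93, 92, 93]
[118, 116, 117, 110, 97, 79, 67, 64, 64, 63, 63, 76, 114, 128, 129, 129, 130, 130, 130, 129, 128, 128, 128, 127, 126, 128, 130, 131, 131, 128, 126, 125, 128, 122, 113, 113, 107, 91, 72, 58, 54, 53, 52, 53, 66, 95, 120, 127, 127, 128] [72, 72, 72, 71, 70, 69, 66, 56, 48, 46, 46, 46, 46, 53, 66, 77, 79, 78, 83, 90, 94, 93, 93, 93]
0.04 [array([-58. ,  33.1]), array([-57.4, 104.6]), array([-57.2, 129.9]), array([-57. , 149.9])]
0.05 [array([-54.5,  34.6]), array([-53.8, 103.1]), array([-53.6, 127.4]), array([-53.4, 146.6])]
0.055 [array([-52.7,  35.3]), array([-52.1, 102.3]), array([-51.9, 126.1]), array([-51.7, 144.9])]
0.06 [array([-50.9,  36. ]), array([-50.3, 101.6]), array([-50.1, 124.9]), array([-49.9, 143.2])]
tcp [-54.2  69.1] knob [-49.5  65.4] car-+y [-25.2  40.6] [-24.8  88.1] face [ 9.5 41.5] [15.2 44.6] [15.2 37.6] yamtip [ 28.3 -37.6]
```

Request:
jog_arm(
  hand=[0.072,0.072,0.072,0.072,0.072],
  travel=[
    [-0.0006,-0.003,0],
    [0,0,-0.02],
    [0,0,-0.02],
    [0,0,-0.02],
    [0,0,-0.008],
  ],
  yaw=[0,0,0,0,0],
)

```text
time_s: 10.35
position: [0.5156, 0.0566, 0.0872]
tool_rot: [[0.982, -0.186, -0.001], [-0.186, -0.982, 0.0], [-0.001, 0.0, -1.0]]
ft_force: [-0.2, -0.2, 0.2]
grip_width: 0.072
gripper_force: 0.0
```

Request:
jog_arm(
  hand=[0.072,0.072,0.072,0.072,0.072],
  travel=[
    [0,0,-0.005],
    [0,0,-0.005],
    [0,0,-0.005],
    [0,0,-0.004],
    [0,0,0],
  ],
  yaw=[0,0,0,0,0],
)

```text
time_s: 10.98
position: [0.5158, 0.0568, 0.0686]
tool_rot: [[0.982, -0.189, -0.0], [-0.189, -0.982, 0.0], [-0.0, 0.0, -1.0]]
ft_force: [-0.1, 0.4, -0.0]
grip_width: 0.0717
gripper_force: 0.0
```

Run:
```python
from h import *
im=save('wrist','w6.png');s=env.observe();print(s['position'],s['ft_force'],s['grip_width'],s['time_s'])
```

```text
[0.51588321 0.05678107 0.06880805] [0.09740461 0.51581845 0.61424501] 0.07204319698766476 11.025
```

View pics/w6.png

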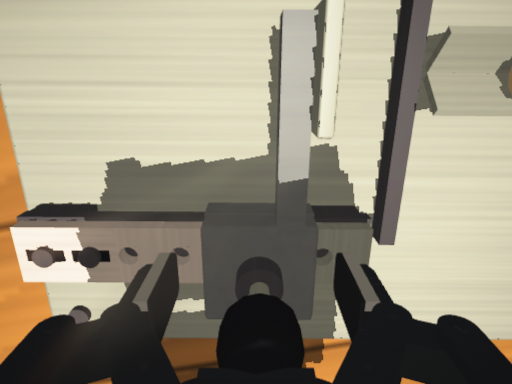

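The carriage (202–316 px) sits between the fingers, with about 9 mm of gap on the knife side. Next I approach and push it gently.

Request:
jog_arm(
  hand=[0.072,0.072,0.072,0.072,0.072],
  travel=[
    [0,0,-0.002],
    [0.0003,0.0015,0],
    [0.0003,0.0015,0],
    [0.0003,0.0015,0],
    [0.0003,0.0015,0],
  ],
  yaw=[0,0,0,0,0],
)

```text
time_s: 11.65
position: [0.5171, 0.0629, 0.0669]
tool_rot: [[0.982, -0.189, 0.0], [-0.189, -0.982, 0.0], [0.0, -0.0, -1.0]]
ft_force: [0.1, -0.2, -0.2]
grip_width: 0.0718
gripper_force: 0.0
```

Request:
jog_arm(
  hand=[0.072,0.072,0.072,0.072,0.072],
  travel=[
    [0.0001,0.0005,0],
    [0.0001,0.0005,0],
    [0.0001,0.0005,0],
    [0.0001,0.0005,0],
    [0.0001,0.0005,0],
  ],
  yaw=[0,0,0,0,0],
)

```text
time_s: 12.28
position: [0.5176, 0.0653, 0.0668]
tool_rot: [[0.982, -0.189, -0.0], [-0.189, -0.982, 0.0], [-0.0, -0.0, -1.0]]
ft_force: [0.7, 0.4, 0.6]
grip_width: 0.0722
gripper_force: 0.0
```

Request:
jog_arm(
  hand=[0.072,0.072,0.072,0.072,0.072],
  travel=[
    [0.0001,0.0005,0],
    [0.0001,0.0005,0],
    [0.0001,0.0005,0],
    [0.0001,0.0005,0],
    [0.0001,0.0005,0],
  ],
  yaw=[0,0,0,0,0],
)

```text
time_s: 12.9
position: [0.518, 0.0676, 0.0668]
tool_rot: [[0.982, -0.189, -0.0], [-0.189, -0.982, -0.0], [-0.0, 0.0, -1.0]]
ft_force: [-0.8, -4.1, 1.0]
grip_width: 0.0717
gripper_force: 2.2
```

Request:
jog_arm(
  hand=[0.072,0.072,0.072,0.072,0.072],
  travel=[
    [0.0001,0.0003,0],
    [0.0001,0.0003,0],
    [0.0001,0.0003,0],
    [0,0.0003,0],
    [0,0.0003,0],
  ],
  yaw=[0,0,0,0,0],
)

```text
time_s: 13.52
position: [0.5184, 0.0693, 0.0669]
tool_rot: [[0.982, -0.189, 0.0], [-0.189, -0.982, -0.0], [0.0, 0.0, -1.0]]
ft_force: [-2.3, -4.3, 0.1]
grip_width: 0.0719
gripper_force: 2.2
```

Request:
jog_arm(
  hand=[0.072,0.072,0.072,0.072,0.072],
  travel=[
    [0.0001,0.0003,0],
    [0,0.0003,0],
    [0.0001,0.0003,0],
    [0,0.0003,0],
    [0.0001,0.0003,0],
  ],
  yaw=[0,0,0,0,0],
)

```text
time_s: 14.15
position: [0.5187, 0.0708, 0.0668]
tool_rot: [[0.982, -0.189, 0.0], [-0.189, -0.982, 0.0], [0.0, -0.0, -1.0]]
ft_force: [-2.1, -4.3, -0.4]
grip_width: 0.072
gripper_force: 2.1
```

Request:
jog_arm(
  hand=[0.072,0.072,0.072,0.072,0.072],
  travel=[
    [0.0001,0.0003,0],
    [0,0.0003,0],
    [0.0001,0.0003,0],
    [0,0.0003,0],
    [0.0001,0.0003,0],
  ],
  yaw=[0,0,0,0,0],
)

```text
time_s: 14.78
position: [0.519, 0.0723, 0.0668]
tool_rot: [[0.982, -0.189, 0.0], [-0.189, -0.982, 0.0], [0.0, -0.0, -1.0]]
ft_force: [-0.9, -2.8, 0.5]
grip_width: 0.0724
gripper_force: 2.0
```

Request:
jog_arm(
  hand=[0.072,0.072,0.072,0.072,0.072],
  travel=[
    [0.0001,0.0003,0],
    [0,0.0002,0],
    [0.0001,0.0002,0],
    [0,0.0002,0],
    [0,0.0002,0],
  ],
  yaw=[0,0,0,0,0],
)

```text
time_s: 15.4
position: [0.5192, 0.0734, 0.0668]
tool_rot: [[0.982, -0.189, 0.0], [-0.189, -0.982, 0.0], [0.0, -0.0, -1.0]]
ft_force: [-0.1, -4.2, 0.8]
grip_width: 0.0714
gripper_force: 2.1
```

Still riding on the plate, because the pad force is unchanged.

Request:
jog_arm(
  hand=[0.072,0.072,0.072,0.072,0.072],
  travel=[
    [0.0001,0.0003,0],
    [0,0.0002,0],
    [0.0001,0.0003,0],
    [0,0.0002,0],
    [0,0.0002,0],
  ],
  yaw=[0,0,0,0,0],
)

```text
time_s: 16.02
position: [0.5194, 0.0746, 0.0668]
tool_rot: [[0.982, -0.189, 0.0], [-0.189, -0.982, 0.0], [0.0, -0.0, -1.0]]
ft_force: [-0.3, -3.9, 0.6]
grip_width: 0.0719
gripper_force: 1.8
```

Request:
jog_arm(
  hand=[0.072,0.072,0.072,0.072,0.072],
  travel=[
    [0.0001,0.0003,0],
    [0,0.0002,0],
    [0.0001,0.0003,0],
    [0,0.0002,0],
    [0,0.0002,0],
  ],
  yaw=[0,0,0,0,0],
)

```text
time_s: 16.65
position: [0.5196, 0.0758, 0.0668]
tool_rot: [[0.982, -0.189, 0.0], [-0.189, -0.982, -0.0], [0.0, 0.0, -1.0]]
ft_force: [0.8, 0.6, -0.2]
grip_width: 0.0718
gripper_force: 0.6
```

Request:
jog_arm(
  hand=[0.072,0.072,0.072,0.072,0.072],
  travel=[
    [0.0001,0.0002,0],
    [0,0.0002,0],
    [0.0001,0.0002,0],
    [0,0.0002,0],
    [0,0,0],
  ],
  yaw=[0,0,0,0,0],
)

```text
time_s: 17.27
position: [0.5198, 0.0765, 0.0668]
tool_rot: [[0.982, -0.189, 0.0], [-0.189, -0.982, -0.0], [0.0, 0.0, -1.0]]
ft_force: [0.2, -2.0, -0.0]
grip_width: 0.0722
gripper_force: 1.1
```

Request:
jog_arm(
  hand=[0.072,0.072,0.072,0.072,0.072],
  travel=[
    [0.0001,0.0002,0],
    [0,0.0002,0],
    [0,0.0002,0],
    [0,0,0],
    [0,0,0],
  ],
  yaw=[0,0,0,0,0],
)

```text
time_s: 17.9
position: [0.5199, 0.0772, 0.0668]
tool_rot: [[0.982, -0.189, 0.0], [-0.189, -0.982, -0.0], [0.0, 0.0, -1.0]]
ft_force: [-0.1, -3.4, 0.3]
grip_width: 0.0722
gripper_force: 1.6
```

Run:
```python
from h import *
C=cam('wrist');a=cv2.imread('pics/w6.png');b=save('wrist','w7.png')[:,:,::-1]
for im in(a,b):
    g=im.max(2)
    for r in(310,330,345,355):
        m=np.nonzero(g[r,200:325]<35)[0]; print(r,m.min()+200 if len(m) else 0,m.max()+200 if len(m) else 0,len(m))
    col=g[270:345,255:275].mean(1);print(col[::4].round())
for z in(.111,.118):
    p=[proj(C,(*ray(C,256,340,z)[:2],z))]
    dd=(C[1].T@(ray(C,256,340,z)-C[2]))[2];print(z,'dia px',.028*C[0]['fx']/dd)
cv2.imwrite('pics/cmp.png',np.hstack([a[180:,140:400],b[180:,140:400]]))
```

```text
310 227 292 66
330 220 300 81
345 218 302 85
355 217 303 87
[45. 48. 48. 60. 76. 79. 39. 16. 16. 16. 16. 16. 16. 16. 15. 16. 16. 17.
 24.]
310 256 320 65
330 249 324 76
345 248 324 77
355 248 324 77
[51. 48. 49. 50. 51. 52. 54. 46. 40. 30. 18. 15. 15. 15. 15. 15. 15. 15.
 15.]
0.111 dia px 91.59262620186257
0.118 dia px 100.12378181444709
```

View pics/cmp.png

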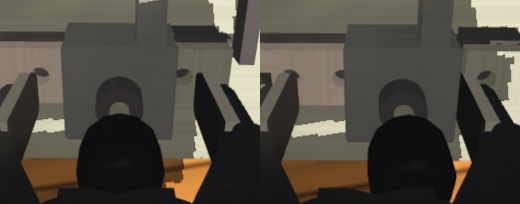

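Run:
```python
from h import *
C=cam('wrist');b=cv2.imread('pics/w7.png');a=cv2.imread('pics/w6.png')
print('R',b[250:310,288:293].max(2).mean(1).round().astype(int).tolist());print('L',a[250:310,258:263].max(2).mean(1).round().astype(int).tolist())
for r in(330,345,355):print(b[r,240:345].max(2)[::3].tolist())
d=np.load('sl.npz');R,t=d['R'],d['t']
s=env.observe();p=s['position'];y=(R.T@(p[:2]-t))[1]
print(p,s['ft_force'])
def pr(C,x,yy,z):return np.round(proj(C,(*(R@np.array([x,yy])+t),z)),1)
# left camera: same orientation, shifted pose
for nm,P in(('L',np.array([.51588,.05678,.06881])),('R',p)):
    CC=(C[0],C[1],C[2]+P-p)
    yk=(R.T@(P[:2]-t))[1]
    for lift in(0,.007):
        print(nm,lift,'rim bottom+x',pr(CC,-.041,yk,.087+lift),'rim top+x',pr(CC,-.041,yk,.111+lift),'sides',pr(CC,-.055,yk-.014,.111+lift),pr(CC,-.055,yk+.014,.111+lift),'sleeve',pr(CC,-.045,yk,.077),'car',pr(CC,-.031,yk,.067))
```

```text
R [75, 75, 75, 75, 75, 75, 75, 75, 74, 72, 58, 45, 41, 41, 41, 40, 41, 41, 40, 41, 41, 41, 43, 45, 46, 46, 46, 46, 46, 46, 46, 46, 46, 46, 45, 49, 59, 70, 77, 84, 86, 88, 89, 89, 69, 32, 14, 14, 15, 16, 15, 16, 15, 16, 16, 15, 15, 16, 16, 15]
L [77, 76, 77, 76, 76, 76, 64, 47, 42, 42, 42, 42, 42, 42, 42, 42, 42, 42, 42, 45, 47, 47, 47, 47, 47, 47, 47, 47, 47, 47, 47, 50, 80, 92, 93, 93, 93, 93, 93, 93, 93, 93, 93, 53, 17, 15, 15, 16, 16, 16, 16, 16, 16, 16, 15, 16, 16, 16, 16, 16]Traceback (most recent call last):
  File "<stdin>", line 4, in <module>
    return umr_maximum(a, axis, None, out, keepdims, initial, where)
numpy.exceptions.AxisError: axis 2 is out of bounds for array of dimension 2
```

Run:
```python
from h import *
C=cam('wrist');d=np.load('sl.npz');R,t=d['R'],d['t']
p=env.observe()['position']
def pr(C,x,yy,z):return np.round(proj(C,(*(R@np.array([x,yy])+t),z)),1)
for nm,P,o in(('L',np.array([.51588,.05678,.06881]),0),('R',p,-.01)):
    CC=(C[0],C[1],C[2]+P-p)
    yk=(R.T@(P[:2]-t))[1]+o
    for lift in(0,.007):
        print(nm,lift,'rimbot',pr(CC,-.041,yk,.087+lift),'rimtop',pr(CC,-.041,yk,.111+lift),'sides',pr(CC,-.055,yk-.014,.111+lift)[0],pr(CC,-.055,yk+.014,.111+lift)[0],'sleeve',pr(CC,-.045,yk,.077),'neck',pr(CC,-.055,yk,.077))
```

```text
L 0 rimbot [256.3 274.1] rimtop [256.4 318.1] sides 300.1 212.2 sleeve [256.3 268.9] neck [256.2 289.9]
L 0.007 rimbot [256.3 285.2] rimtop [256.4 334.9] sides 303.0 209.3 sleeve [256.3 268.9] neck [256.2 289.9]
R 0 rimbot [283.6 277.3] rimtop [289.8 322.8] sides 332.8 243.4 sleeve [281.3 271.7] neck [280.6 292.9]
R 0.007 rimbot [285.1 288.8] rimtop [292.2 340.2] sides 338.0 242.6 sleeve [281.3 271.7] neck [280.6 292.9]
```

The wrist comparison (knob at 217–303 px before, 248–333 px now) suggests the knob has dropped only part of the way, so the pin nose is probably just entering the hole. I'll relieve the side load and measure again.

Request:
jog_arm(
  hand=[0.072,0.072,0.072,0.072,0.072],
  travel=[
    [-0.0002,-0.001,0],
    [-0.0002,-0.001,0],
    [-0.0002,-0.001,0],
    [0,0,0],
    [0,0,0],
  ],
  yaw=[0,0,0,0,0],
)

```text
time_s: 18.58
position: [0.5192, 0.0742, 0.0668]
tool_rot: [[0.982, -0.189, -0.0], [-0.189, -0.982, 0.0], [-0.0, -0.0, -1.0]]
ft_force: [-0.9, -0.7, 0.1]
grip_width: 0.0723
gripper_force: 0.0
```

```bash
cat > m.py <<'E'
from h import *
import sys
C=cam('wrist');im=save('wrist',sys.argv[1]);g=im.max(2).astype(int)
s=env.observe();print(s['position'],s['ft_force'],s['time_s'])
for r in(345,355):
    k=g[r,180:350]<22; xs=np.nonzero(k)[0]+180
    print(r,g[r,200:345:4].tolist())
    # run containing the knob
    c=290
    runs=np.split(xs,np.nonzero(np.diff(xs)>1)[0]+1);print([(q[0],q[-1]) for q in runs if len(q)>5])
cx=int(sys.argv[2]);print(g[250:315,cx-2:cx+3].mean(1).round().astype(int).tolist())
E
python3 m.py w8.png 283
```

```text
[0.51926803 0.07421145 0.06683479] [0.4348697  0.72549326 0.24639332] 18.625
345 [106, 107, 108, 109, 109, 110, 112, 112, 113, 113, 14, 15, 15, 15, 15, 16, 17, 18, 18, 20, 24, 25, 24, 23, 20, 18, 16, 15, 16, 15, 14, 36, 115, 236, 231, 226, 220]
[(np.int64(239), np.int64(277)), (np.int64(293), np.int64(323))]
355 [115, 115, 114, 116, 116, 116, 116, 117, 117, 117, 15, 15, 15, 16, 16, 17, 17, 16, 16, 16, 16, 16, 17, 16, 16, 17, 16, 16, 16, 15, 15, 15, 157, 193, 204, 207, 209]
[(np.int64(239), np.int64(325))]
[75, 75, 75, 76, 75, 75, 75, 75, 75, 71, 55, 43, 41, 41, 41, 41, 41, 41, 41, 41, 41, 41, 43, 46, 46, 46, 46, 47, 46, 47, 46, 46, 46, 46, 46, 50, 59, 68, 77, 83, 86, 88, 90, 90, 75, 38, 15, 14, 15, 16, 16, 16, 16, 16, 16, 16, 16, 15, 16, 15, 16, 16, 15, 16, 15]
```

Request:
jog_arm(
  hand=[0.072,0.072,0.072,0.072,0.072],
  travel=[
    [0.0002,0.001,0],
    [0.0002,0.001,0],
    [0.0002,0.001,0],
    [0,0.0002,0],
    [0,0.0002,0],
  ],
  yaw=[0,0,0,0,0],
)

```text
time_s: 19.25
position: [0.5199, 0.0773, 0.0668]
tool_rot: [[0.982, -0.189, -0.0], [-0.189, -0.982, -0.001], [0.0, 0.001, -1.0]]
ft_force: [-0.6, -3.7, 0.1]
grip_width: 0.0723
gripper_force: 2.1
```

Request:
jog_arm(
  hand=[0.072,0.072,0.072,0.072,0.072],
  travel=[
    [0,0.0002,0],
    [0,0.0001,0],
    [0,0.0001,0],
    [0,0.0001,0],
    [0,0,0],
  ],
  yaw=[0,0,0,0,0],
)

```text
time_s: 19.88
position: [0.5198, 0.0784, 0.0668]
tool_rot: [[0.982, -0.189, -0.0], [-0.189, -0.982, 0.001], [-0.0, -0.001, -1.0]]
ft_force: [-0.4, 0.1, 0.4]
grip_width: 0.0721
gripper_force: 0.0
```

```bash
python3 m.py w9.png 288
```

```text
[0.51974238 0.07849259 0.06680591] [-0.05939123 -0.51446316 -0.24507824] 19.925
345 [104, 105, 107, 108, 109, 109, 110, 112, 112, 112, 113, 114, 31, 15, 15, 16, 16, 16, 16, 17, 17, 16, 16, 16, 16, 16, 17, 17, 15, 17, 16, 16, 15, 236, 236, 233, 226]
[(np.int64(249), np.int64(329))]
355 [114, 115, 114, 115, 115, 116, 116, 117, 116, 116, 116, 116, 111, 15, 15, 17, 17, 16, 16, 16, 15, 17, 16, 17, 16, 17, 16, 16, 16, 16, 17, 15, 44, 180, 191, 201, 206]
[(np.int64(250), np.int64(327))]
[75, 75, 75, 75, 75, 75, 75, 75, 72, 56, 44, 41, 41, 41, 41, 41, 40, 41, 41, 41, 41, 43, 45, 46, 46, 46, 47, 46, 46, 46, 46, 45, 46, 51, 39, 20, 14, 15, 15, 16, 16, 15, 16, 16, 16, 15, 16, 16, 15, 16, 16, 16, 16, 16, 15, 15, 16, 16, 15, 15, 15, 16, 15, 16, 15]
```

The knob edge moved from row 295 to row 284 and the force fell to zero, so the plunger has snapped fully in at about 42 mm of travel. Next I back off, lift, close the fingers and go behind the yam's tail.

Request:
jog_arm(
  hand=[0.072,0.072,0.072,0.072,0.072],
  travel=[
    [-0.0008,-0.004,0],
    [0,0,0.02],
    [0,0,0.03],
    [0,0,0.03],
    [0,0,0.02],
  ],
  yaw=[0,0,0,0,0],
)

```text
time_s: 20.55
position: [0.5191, 0.0741, 0.1682]
tool_rot: [[0.982, -0.189, 0.001], [-0.189, -0.982, 0.0], [0.001, -0.001, -1.0]]
ft_force: [-0.4, 0.8, -0.3]
grip_width: 0.0718
gripper_force: 0.0
```

Request:
jog_arm(
  hand=[0,0,0,0,0],
  travel=[
    [-0.009,-0.045,0],
    [-0.009,-0.045,0],
    [-0.009,-0.045,0],
    [-0.0085,-0.043,0],
    [0,0,0],
  ],
  yaw=[0,0,0,0,0],
)

```text
time_s: 21.18
position: [0.4831, -0.1061, 0.1668]
tool_rot: [[0.981, -0.193, 0.0], [-0.193, -0.981, 0.0], [0.0, -0.0, -1.0]]
ft_force: [-0.2, 0.4, -0.5]
grip_width: 0.0001
gripper_force: 0.0
```

Request:
jog_arm(
  hand=[0,0,0,0,0],
  travel=[
    [0.0145,-0.0365,0],
    [0.0145,-0.0365,0],
    [0.0145,-0.0365,0],
    [0.0145,-0.0365,0],
    [0,0,0],
  ],
  yaw=[0,0,0,0,0],
)

```text
time_s: 21.8
position: [0.5422, -0.2511, 0.1662]
tool_rot: [[0.982, -0.19, 0.0], [-0.19, -0.982, 0.0], [0.0, -0.0, -1.0]]
ft_force: [-1.0, 0.4, -1.1]
grip_width: 0.0
gripper_force: 0.0
```

Run:
```python
from h import *
C=cam('wrist');im=save('wrist','w10.png');d=np.load('sl.npz');R,t=d['R'],d['t']
inv=lambda P:(R.T@(P[:2]-t)*1000).round(1)
s=env.observe();print(s['position'],inv(s['position']),s['grip_width'],s['time_s'],s['tool_rot'][:,0])
h=cv2.cvtColor(im,cv2.COLOR_RGB2HSV)
m=cv2.inRange(h,(10,50,150),(30,190,255));m=cv2.morphologyEx(m,cv2.MORPH_OPEN,np.ones((5,5)))
cs,_=cv2.findContours(m,0,1)
for c in sorted(cs,key=cv2.contourArea)[-4:]:
    (x,y,w,hh)=cv2.boundingRect(c);print((x,y,w,hh),cv2.contourArea(c),inv(ray(C,x,y+hh/2,.057)),inv(ray(C,x+w,y+hh/2,.057)),im[y+hh//2,x+w//2])
T=cam('top');b=save('top','t1.png');h=cv2.cvtColor(b,cv2.COLOR_RGB2HSV)
a=cv2.imread('pics/t0.png')[:,:,::-1]
print('top yam',inv(ray(T,*(175+658/4.5,110+300/4.4),.057)))
```

```text
[ 0.54168725 -0.24961524  0.16624418] [  29.9 -229.7] -4.164940027428863e-05 21.85 [ 9.81894315e-01 -1.89427878e-01 -7.95492631e-04]
(450, 133, 62, 132) 6896.0 [  26.9 -375.9] [  27.  -422.3] [186 119  53]
(335, 265, 177, 104) 9866.0 [ -80.5 -298.5] [ -80.  -449.3] [184 116  53]
(271, 152, 175, 143) 14940.5 [   6.5 -242.5] [   6.9 -376.7] [205 132  58]
(85, 0, 427, 164) 39866.0 [ 109.4 -116.6] [ 110.1 -401.3] [194 124  58]
top yam [  31.9 -203.4]
```

Request:
jog_arm(
  hand=[0,0,0,0,0],
  travel=[
    [0,0,-0.025],
    [0,0,-0.025],
    [0,0,-0.02],
    [0,0,-0.012],
    [0,0,-0.0085],
  ],
  yaw=[0,0,0,0,0],
)

```text
time_s: 22.52
position: [0.5416, -0.2492, 0.0762]
tool_rot: [[0.982, -0.188, 0.0], [-0.188, -0.982, 0.0], [0.0, -0.0, -1.0]]
ft_force: [1.4, -0.3, 0.2]
grip_width: -0.0001
gripper_force: 0.0
```

Request:
jog_arm(
  hand=[0,0,0,0,0],
  travel=[
    [0.0005,0.0025,0],
    [0.0005,0.0025,0],
    [0.0005,0.0025,0],
    [0.0005,0.0025,0],
    [0.0005,0.0025,0],
  ],
  yaw=[0,0,0,0,0],
)

```text
time_s: 23.15
position: [0.5441, -0.2373, 0.0765]
tool_rot: [[0.982, -0.189, 0.0], [-0.189, -0.982, -0.0], [0.0, 0.0, -1.0]]
ft_force: [-0.1, 0.3, 0.1]
grip_width: 0.0
gripper_force: 0.0
```

Run:
```python
from h import *
C=cam('wrist');im=save('wrist','w11.png');d=np.load('sl.npz');R,t=d['R'],d['t']
s=env.observe();print(s['position'],(R.T@(s['position'][:2]-t)*1000).round(1),s['ft_force'],s['time_s'])
# pale tan = bright, low saturation yellow
h=cv2.cvtColor(im,cv2.COLOR_RGB2HSV);m=cv2.inRange(h,(12,50,200),(30,130,255))
cs,_=cv2.findContours(m,0,1)
for c in sorted(cs,key=cv2.contourArea)[-4:]:
    print(cv2.boundingRect(c),cv2.contourArea(c))
for P in((30,-204,69),(30,-100,69),(18,-204,57)):
    w=R@np.array(P[:2])/1000+t;print(P,np.round(proj(C,(*w,P[2]/1000))))
```

```text
[ 0.54413618 -0.23698238  0.07639395] [  29.9 -216.8] [-0.41207145  0.56434456 -0.20940145] 23.2
(13, 6, 3, 3) 1.5
(17, 0, 8, 6) 5.0
(0, 8, 9, 5) 5.5
(0, 241, 76, 40) 2650.0
(30, -204, 69) [227. 268.]
(30, -100, 69) [ -0. 267.]
(18, -204, 57) [230. 275.]
```

Request:
jog_arm(
  hand=[0,0,0,0,0],
  travel=[
    [0.0005,0.0025,-0.0015],
    [0.0014,0.0074,0],
    [0.0014,0.0074,0],
    [0.0014,0.0074,0],
    [0.0014,0.0074,0],
  ],
  yaw=[0,0,0,0,0],
)

```text
time_s: 23.82
position: [0.5503, -0.2047, 0.0748]
tool_rot: [[0.982, -0.189, 0.0], [-0.189, -0.982, -0.0], [0.0, 0.0, -1.0]]
ft_force: [-0.5, 0.1, 0.1]
grip_width: 0.0
gripper_force: 0.3
```

Request:
jog_arm(
  hand=[0,0,0,0,0],
  travel=[
    [0.0015,0.0074,0],
    [0.0015,0.0074,0],
    [0.0015,0.0074,0],
    [0.0014,0.007,0],
    [0.0005,0.003,0],
  ],
  yaw=[0,0,0,0,0],
)

```text
time_s: 24.45
position: [0.5567, -0.1726, 0.0748]
tool_rot: [[0.982, -0.189, 0.0], [-0.189, -0.982, -0.0], [0.0, -0.0, -1.0]]
ft_force: [-0.5, -1.0, 0.8]
grip_width: 0.0001
gripper_force: 0.3
```

```bash
cat > y.py <<'E'
from h import *
import sys
d=np.load('sl.npz');R,t=d['R'],d['t']
inv=lambda P:(R.T@(P[:2]-t)*1000).round(1)
s=env.observe();print(s['position'],inv(s['position']),s['ft_force'],s['time_s'])
for n in('wrist','top','scene'):
    C=cam(n);im=save(n,sys.argv[1]+n+'.png')
    # sample profile along the stick's top line, then along slicer y
    ys=np.arange(-150,75,3)
    row=[]
    for y in ys:
        w=R@np.array([.03,y/1000])+t;u,v=proj(C,(*w,.069))
        u,v=int(round(u)),int(round(v))
        row.append(tuple(im[v,u].tolist()) if 0<=u<512 and 0<=v<384 else None)
    print(n,[(int(y),r) for y,r in zip(ys,row) if r and y>=-50])
E
python3 y.py p1
```

```text
[ 0.5566758  -0.1726336   0.07484715] [  29.9 -151.3] [-0.54868868 -0.95061398  0.84596924] 24.45
wrist [(-48, (246, 227, 163)), (-45, (245, 226, 161)), (-42, (245, 226, 161)), (-39, (245, 225, 160)), (-36, (244, 225, 159))]
top [(-48, (251, 238, 187)), (-45, (252, 242, 193)), (-42, (252, 242, 193)), (-39, (252, 240, 189)), (-36, (251, 238, 187)), (-33, (251, 238, 186)), (-30, (252, 242, 194)), (-27, (252, 242, 193)), (-24, (252, 240, 189)), (-21, (251, 239, 187)), (-18, (250, 238, 186)), (-15, (252, 242, 194)), (-12, (252, 241, 192)), (-9, (252, 240, 190)), (-6, (251, 239, 188)), (-3, (251, 239, 188)), (0, (252, 242, 196)), (3, (252, 243, 197)), (6, (252, 241, 192)), (9, (251, 240, 189)), (12, (250, 238, 187)), (15, (253, 244, 198)), (18, (253, 241, 190)), (21, (219, 193, 147)), (24, (196, 188, 158)), (27, (203, 196, 168)), (30, (203, 196, 168)), (33, (203, 196, 169)), (36, (203, 197, 170)), (39, (203, 197, 170)), (42, (207, 199, 171)), (45, (203, 195, 168)), (48, (132, 126, 107)), (51, (132, 126, 107)), (54, (182, 176, 150)), (57, (214, 210, 191)), (60, (170, 166, 153)), (63, (148,
[... 340 characters left out ...]
 121, 104)), (-15, (255, 252, 208)), (-12, (255, 249, 213)), (-9, (255, 243, 206)), (-6, (255, 244, 206)), (-3, (255, 242, 202)), (0, (255, 246, 200)), (3, (255, 251, 220)), (6, (255, 249, 214)), (9, (255, 247, 211)), (12, (255, 246, 209)), (15, (254, 244, 205)), (18, (255, 242, 201)), (21, (255, 248, 207)), (24, (214, 190, 160)), (27, (216, 207, 190)), (30, (214, 211, 190)), (33, (217, 212, 192)), (36, (215, 209, 186)), (39, (218, 212, 191)), (42, (216, 209, 187)), (45, (220, 214, 193)), (48, (219, 212, 190)), (51, (181, 175, 156)), (54, (228, 224, 201)), (57, (197, 194, 175)), (60, (197, 194, 175)), (63, (166, 160, 153)), (66, (162, 157, 148)), (69, (166, 159, 151)), (72, (155, 149, 145))]
```

Request:
jog_arm(
  hand=[0,0,0,0,0],
  travel=[
    [0.001,0.005,0],
    [0.001,0.005,0],
    [0.001,0.005,0],
    [0.001,0.005,0],
    [0.0008,0.004,0],
  ],
  yaw=[0,0,0,0,0],
)

```text
time_s: 25.22
position: [0.5614, -0.1487, 0.0748]
tool_rot: [[0.982, -0.189, -0.0], [-0.189, -0.982, -0.0], [-0.0, 0.0, -1.0]]
ft_force: [0.4, -0.6, -0.0]
grip_width: -0.0003
gripper_force: 0.4
```

```bash
python3 y.py p2 | grep -v wrist | cut -c1-3000 | sed 's/(-[0-9]*, ([0-9, ]*)), //g'
```

```text
[ 0.56142898 -0.14872754  0.07483275] [  29.9 -126.9] [ 0.40378516 -0.58238752 -0.03948924] 25.225
top [(0, (252, 241, 193)), (3, (252, 242, 193)), (6, (252, 240, 190)), (9, (251, 239, 188)), (12, (251, 238, 186)), (15, (252, 242, 195)), (18, (252, 240, 191)), (21, (252, 239, 189)), (24, (251, 238, 188)), (27, (252, 242, 195)), (30, (252, 241, 194)), (33, (252, 240, 190)), (36, (251, 239, 188)), (39, (251, 238, 185)), (42, (251, 238, 185)), (45, (226, 207, 165)), (48, (135, 127, 104)), (51, (135, 127, 104)), (54, (181, 176, 151)), (57, (214, 210, 191)), (60, (169, 165, 152)), (63, (148, 143, 133)), (66, (149, 143, 133)), (69, (168, 162, 144)), (72, (201, 193, 168))]
scene [(0, (255, 246, 203)), (3, (255, 250, 219)), (6, (255, 249, 213)), (9, (255, 250, 219)), (12, (255, 246, 212)), (15, (255, 245, 209)), (18, (254, 243, 207)), (21, (254, 240, 198)), (24, (254, 242, 201)), (27, (254, 239, 196)), (30, (253, 238, 193)), (33, (255, 247, 216)), (36, (255, 246, 214)), (39, (255, 246, 212)), (42, (255, 245, 207)), (45, (255, 251, 216)), (48, (228, 217, 185)), (51, (171, 165, 148)), (54, (230, 229, 204)), (57, (204, 198, 179)), (60, (204, 198, 179)), (63, (161, 153, 146)), (66, (167, 159, 156)), (69, (164, 160, 152)), (72, (153, 149, 143))]
```

Request:
jog_arm(
  hand=[0,0,0,0,0],
  travel=[
    [0.0001,0.0007,0],
    [0.0001,0.0007,0],
    [0.0001,0.0007,0],
    [0.0002,0.0007,0],
    [0.0001,0.0005,0],
  ],
  yaw=[0,0,0,0,0],
)

```text
time_s: 26.0
position: [0.562, -0.1458, 0.0748]
tool_rot: [[0.982, -0.189, 0.0], [-0.189, -0.982, -0.0], [0.0, 0.0, -1.0]]
ft_force: [0.9, -0.7, 0.3]
grip_width: 0.0002
gripper_force: 0.4
```

Request:
jog_arm(
  hand=[0,0,0,0,0],
  travel=[
    [0,0.0002,0],
    [0.0001,0.0003,0],
    [0,0.0002,0],
    [0.0001,0.0002,0],
    [0,0.0002,0],
  ],
  yaw=[0,0,0,0,0],
)

```text
time_s: 26.62
position: [0.5622, -0.1447, 0.0748]
tool_rot: [[0.982, -0.189, 0.0], [-0.189, -0.982, -0.0], [0.0, -0.0, -1.0]]
ft_force: [-0.7, -1.0, 0.6]
grip_width: -0.0001
gripper_force: 0.5
```

Request:
jog_arm(
  hand=[0,0,0,0,0],
  travel=[
    [0,0.0002,0],
    [0.0001,0.0003,0],
    [0,0.0002,0],
    [0.0001,0.0002,0],
    [0,0.0002,0],
  ],
  yaw=[0,0,0,0,0],
)

```text
time_s: 27.25
position: [0.5624, -0.1436, 0.0748]
tool_rot: [[0.982, -0.189, 0.0], [-0.189, -0.982, 0.0], [0.0, -0.0, -1.0]]
ft_force: [-0.2, -0.8, 0.1]
grip_width: -0.0001
gripper_force: 0.5
```

Request:
jog_arm(
  hand=[0,0,0,0,0],
  travel=[
    [0,0.0002,0],
    [0.0001,0.0002,0],
    [0,0.0002,0],
    [0.0001,0.0002,0],
    [0,0.0002,0],
  ],
  yaw=[0,0,0,0,0],
)

```text
time_s: 27.88
position: [0.5625, -0.1427, 0.0748]
tool_rot: [[0.982, -0.189, -0.0], [-0.189, -0.982, -0.0], [-0.0, 0.0, -1.0]]
ft_force: [-1.1, -2.0, -0.5]
grip_width: 0.0
gripper_force: 0.7
```

Request:
jog_arm(
  hand=[0,0,0,0,0],
  travel=[
    [0,0.0002,0],
    [0.0001,0.0002,0],
    [0,0.0002,0],
    [0,0,0],
    [0,0,0],
  ],
  yaw=[0,0,0,0,0],
)

```text
time_s: 28.5
position: [0.5627, -0.142, 0.0748]
tool_rot: [[0.982, -0.189, 0.0], [-0.189, -0.982, -0.0], [0.0, -0.0, -1.0]]
ft_force: [0.2, -1.0, 0.6]
grip_width: 0.0003
gripper_force: 0.8
```

Request:
jog_arm(
  hand=[0,0,0,0,0],
  travel=[
    [0,0.0002,0],
    [0.0001,0.0002,0],
    [0,0.0002,0],
    [0,0,0],
    [0,0,0],
  ],
  yaw=[0,0,0,0,0],
)

```text
time_s: 29.12
position: [0.5628, -0.1414, 0.0748]
tool_rot: [[0.982, -0.189, -0.0], [-0.189, -0.982, 0.0], [-0.0, -0.0, -1.0]]
ft_force: [-0.3, -2.0, -0.2]
grip_width: -0.0002
gripper_force: 0.8
```

```bash
cat > z.py <<'E'
from h import *
import sys
d=np.load('sl.npz');R,t=d['R'],d['t']
s=env.observe();print(s['position'],s['ft_force'],s['time_s'])
for n in('top','scene'):
    C=cam(n);im=save(n,sys.argv[1]+n+'.png').astype(np.float32)
    for x in (.024,.03,.036):
        P=[proj(C,(*(R@np.array([x,y/1000])+t),.069)) for y in range(38,66)]
        m=np.array(P,np.float32)
        print(n,x,cv2.remap(im,m[:,0].reshape(1,-1),m[:,1].reshape(1,-1),cv2.INTER_LINEAR)[0].astype(int)[:,2].tolist())
E
python3 z.py p3
```

```text
[ 0.56276049 -0.14138774  0.07480702] [-0.26057315 -1.99275755 -0.21018465] 29.125
top 0.024 [139, 138, 138, 139, 139, 138, 138, 137, 137, 137, 137, 133, 127, 120, 130, 149, 168, 178, 172, 166, 159, 150, 141, 134, 132, 132, 131, 132]
top 0.03 [187, 187, 188, 188, 188, 189, 189, 189, 189, 188, 188, 185, 176, 160, 146, 140, 148, 155, 161, 148, 134, 119, 118, 118, 119, 122, 126, 129]
top 0.036 [156, 156, 156, 157, 157, 158, 158, 157, 157, 156, 154, 149, 142, 137, 145, 154, 164, 171, 179, 185, 176, 164, 152, 145, 140, 136, 133, 134]
scene 0.024 [177, 185, 189, 190, 190, 191, 190, 190, 189, 188, 188, 187, 186, 184, 180, 170, 161, 156, 171, 186, 195, 165, 131, 99, 115, 132, 149, 151]
scene 0.03 [204, 205, 206, 206, 207, 207, 205, 203, 201, 201, 201, 202, 204, 207, 209, 201, 188, 175, 177, 186, 196, 183, 154, 126, 115, 126, 137, 146]
scene 0.036 [227, 227, 228, 228, 228, 227, 228, 229, 231, 232, 231, 231, 231, 232, 234, 235, 234, 234, 234, 228, 219, 209, 186, 163, 137, 140, 145, 149]
```

Request:
jog_arm(
  hand=[0,0,0,0,0],
  travel=[
    [0,0.0002,0],
    [0,0.0002,0],
    [0,0.0001,0],
    [0,0,0],
    [0,0,0],
  ],
  yaw=[0,0,0,0,0],
)

```text
time_s: 29.85
position: [0.5628, -0.141, 0.0748]
tool_rot: [[0.982, -0.189, 0.0], [-0.189, -0.982, -0.0], [0.0, 0.0, -1.0]]
ft_force: [-0.1, -2.9, 0.5]
grip_width: 0.0002
gripper_force: 1.1
```

Request:
jog_arm(
  hand=[0,0,0,0,0],
  travel=[
    [0,0.0002,0],
    [0,0.0002,0],
    [0,0.0001,0],
    [0,0,0],
    [0,0,0],
  ],
  yaw=[0,0,0,0,0],
)

```text
time_s: 30.48
position: [0.5628, -0.1406, 0.0749]
tool_rot: [[0.982, -0.189, 0.0], [-0.189, -0.982, -0.0], [0.0, 0.0, -1.0]]
ft_force: [-0.8, -4.8, 0.6]
grip_width: -0.0002
gripper_force: 2.2
```

The force has risen to about 5 N, so the yam is against the locked stop. Now I retreat.

Request:
jog_arm(
  hand=[0,0,0,0,0],
  travel=[
    [-0.0001,-0.0005,0],
    [-0.0004,-0.002,0],
    [-0.001,-0.005,0],
    [-0.002,-0.01,0],
    [-0.001,-0.005,0],
  ],
  yaw=[0,0,0,0,0],
)

```text
time_s: 31.1
position: [0.5581, -0.1637, 0.0748]
tool_rot: [[0.982, -0.19, -0.0], [-0.19, -0.982, 0.0], [-0.0, -0.0, -1.0]]
ft_force: [-0.0, -0.5, 0.2]
grip_width: -0.0003
gripper_force: 0.0
```

Request:
jog_arm(
  hand=[0,0,0,0,0],
  travel=[
    [0,0,0.02],
    [0,0,0.04],
    [-0.01,-0.03,0.04],
    [-0.02,-0.05,0.02],
    [0,0,0],
  ],
  yaw=[0,0,0,0,0],
)

```text
time_s: 31.72
position: [0.5276, -0.2462, 0.1965]
tool_rot: [[0.981, -0.193, 0.003], [-0.193, -0.981, -0.002], [0.003, 0.002, -1.0]]
ft_force: [0.9, 0.1, -2.3]
grip_width: 0.0
gripper_force: 0.0
```

```bash
python3 z.py p4
```

```text
[ 0.52755379 -0.24620759  0.19645348] [ 0.85096553  0.06206549 -2.26444487] 31.725
top 0.024 [138, 137, 137, 138, 138, 137, 137, 137, 137, 136, 136, 133, 128, 123, 129, 142, 157, 169, 177, 185, 185, 173, 161, 150, 143, 137, 131, 131]
top 0.03 [185, 186, 187, 187, 187, 187, 187, 187, 187, 185, 184, 182, 172, 157, 142, 136, 146, 156, 164, 153, 142, 130, 126, 124, 122, 123, 126, 128]
top 0.036 [154, 154, 154, 154, 155, 156, 157, 156, 155, 155, 153, 149, 144, 140, 146, 154, 164, 166, 169, 170, 163, 153, 143, 138, 136, 134, 132, 132]
scene 0.024 [181, 190, 193, 195, 195, 195, 195, 193, 192, 192, 192, 191, 189, 187, 184, 176, 169, 166, 179, 190, 199, 179, 156, 135, 140, 147, 154, 155]
scene 0.03 [211, 210, 210, 211, 211, 211, 210, 208, 207, 207, 208, 209, 209, 210, 210, 203, 190, 178, 179, 188, 197, 184, 153, 121, 110, 125, 141, 152]
scene 0.036 [229, 230, 230, 230, 231, 231, 232, 232, 232, 233, 234, 235, 236, 239, 241, 240, 216, 193, 172, 185, 198, 213, 187, 162, 134, 138, 146, 152]
```

The tip is unchanged after the release and still lies against the face. I let the arm settle and hand in.

Request:
jog_arm(
  hand=[0,0,0,0,0],
  travel=[
    [0,0,0],
    [0,0,0],
    [0,0,0],
    [0,0,0],
    [0,0,0],
  ],
  yaw=[0,0,0,0,0],
)

```text
time_s: 32.45
position: [0.5283, -0.2428, 0.1948]
tool_rot: [[0.982, -0.189, 0.0], [-0.189, -0.982, 0.0], [0.0, -0.0, -1.0]]
ft_force: [0.5, 0.5, 0.7]
grip_width: 0.0006
gripper_force: 0.0
```

```bash
python3 -c "
from rig import env
print(env.close_job())"
```

```text
the job is handed in; nothing more can be done
None
```

The job is handed in at 32 s, but `close_job()` gave no verdict: the plunger reads as fully snapped into the first hole at about 42 mm, the yam lies against the stop (about 5 N at contact), and the arm kept clear of the mortar, jar and brush, though I did not re-measure them.

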